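Plug a board into the test jig, clamp it and switch it on

TASK

Get the green board on test: push it along its guides until you feel it fully home in the socket, flip the red handle of the toggle clamp over with a fingertip so that the clamp locks its rubber foot onto the board, and only then flip the red rocker of the power strip on. Use only the fingers and no more than the firm but gentle push each of them needs, do not disturb the screwdriver, the bit case or the display module lying around and take the hand away at the end.

Things in the scene. Friction and masses are not known exactly. Their poses are not given: they have to be found in the camera images.
- jig: Board test jig, fixed to the bench: aluminium plate 200 (x) x 110 (y) x 15 mm; origin at the centre of its underside, x axis from the operator's end towards socket and clamp. Two black card guides (x -65 to +8 mm, outer faces at y +-42 mm, tops 28 mm above the bench) hold the board's sides with 1 mm play, its underside 20 mm above the bench.
- socket_slots (a point): Middle of the slots in the jig plate (plate top, 15 mm up) to which the ivory card-edge socket is bolted. Socket: 24 mm long, 64 wide, top 38 mm above the bench. It may be bolted up to 7 mm nearer or farther along the jig's x than this point, differently at each set-up: the plane where a board's tongue meets the solid end lies anywhere within -7 to +7 mm of here; find it by feel.
- board: Green board to be tested, 80 (x) x 70 x 2.4 mm, 0.12 kg, loose in the guides; origin at the centre of its underside, x towards its tongue (44 mm wide, 14 long, gold pads; goes 12 mm into the socket). Starts back in the guides, 8 to 34 mm short of home. Slides with 1 N; in the last 7 mm the contacts resist with 4 to 10 N, then give; then the solid end. Stays where left. Over 25 N breaks it.
- board_push (a point): Middle of the rear face (towards the operator, normal along the jig's -x) of the dark green terminal block on the board, where it is pushed: face 44 mm wide, 13 mm high, flush with the board's rear edge; the point is 29 mm above the bench and 14 mm above the jig plate.
- contact (a joint): Lift of the gold spring contacts in the socket, in m: 0 without a board, rising over the last 7 mm of its way to about 0.0018 when it is fully home (below 0.0015 if it is more than about 2 mm short).
- clamp_tip: Black rubber foot (14 mm wide, 10 mm high) under the end of the clamp's bar; origin at the centre of its pressing face. Clamp open: the bar stands up. Clamp shut: the bar lies along the jig's centre line above the socket and the foot is squeezed onto the bare front part of the board, at x = 0 in the jig's frame.
- clamp (a joint): Angle of the toggle clamp's red handle, rad: 0 open (at the start: upright, leaning 27 degrees to the jig's +x), grows as its end is pushed to +x and down, 1.10 shut (level, on its stop). Past 0.4 it sinks by itself until the foot rests on the board (0.72); from there it resists with up to 6 N at its end; past dead centre (0.98) it goes over and locks. Over 25 N bends it.
- clamp_pivot (a point): Pivot pin of the handle, on the jig's centre line, 59 mm above the bench; the handle turns about the jig's y axis. It is 15 mm wide, 12 mm thick and ends 100 mm from the pin. While open, the upright bar stands on its operator's side (top 117 mm above the bench, 45 mm from the pin towards the operator).
- clamp_grip (a point): Point on the handle's upper face (towards the operator and up), mid-width, 70 mm from the pivot pin: where a fingertip pushes it.
- rocker (a joint): Angle of the power strip's red rocker, rad: 0 off (the start: half nearer the robot down, far half standing proud), 0.40 on (far half down). Past 0.20 it snaps over by itself; at its press point that takes about 5 N. Over 25 N breaks it.
- rocker_press (a point): Point on the top of the proud (far) half of the rocker, 11 mm from its pivot, 51 mm above the bench at the start; it goes down 4.4 mm as the switch goes on. Rocker 31 mm (along the strip) x 22 mm, in a black bezel 3 mm high.
- strip: White power strip, 250 (x) x 62 x 42 mm, fixed to the bench on the left or the right of the jig; origin under its middle, x along it, away from the robot. Rocker 95 mm from the middle at the end nearer the robot; a black plug-in adapter at the far end (top 79 mm above the bench).
- bit_kit: dark grey screwdriver-bit case, 190 x 62 x 18 mm, lying on the bench; bystander, leave it alone; origin under its middle
- driver: screwdriver with a yellow handle, about 150 mm long, lying beside the jig at about 90 mm to its +y side, parallel to it; bystander, leave it alone; origin under its middle
- led_module: small yellow display board, 60 x 34 x 12 mm, lying beside the jig at about 105 mm to its -y side; bystander, leave it alone; origin under its middle
Things that resemble listed ones, but are neither listed nor needed, are in the scene too. What is shaped like the board but blue or purple is not meant.

How it is judged:
By the outcome, as a careful person would: the job done as asked, in the order asked, and still so for the second after the job is handed in, with the robot touching nothing.
It also fails if it takes over 51 s, if anything falls off the work surface, if the arm or the gripper's body presses on something with over 40 N, if the wrist force passes 120 N, or if a joint passes its speed limit or range.

ROBOT

A 7-joint arm with a two-finger parallel gripper is mounted at the origin on the work surface. World frame = base frame: x ahead of the robot, y to its left, z up, the work surface at z = 0. Lengths are in m, angles in rad, forces in N, time in s.
With the tool pointing down it reaches from about 0.4 to 0.925 m from the base axis. Payload 5.6 kg.
Tool frame: the origin (TCP) lies midway between the tips of the shut fingers; the grasp point (between the pads) lies env.pinch_z behind it (env.pinch_z is the distance from the TCP to the grasp point, in m); z points along the fingers, y is the line along which they close (so a half turn about z gives the same grasp; the last joint's range is limited). The gripper opens to 85 mm and grips with 20 to 120 N. Pads are 22 mm wide; open, the fingers measure 114 mm over their backs; the gripper's body (76 mm by 85 mm) begins 54 mm behind the grasp point. The pads swing forward as they close: fully open they stand 13 mm farther back than shut.
Start: joints at [1.136, 0.468, -0.012, 1.603, 0.006, 1.071, -0.056], TCP at [0.248, -0.601, 0.231] pointing down, gripper open.
Joint ranges: [-2.53, 2.53], [-0.31, 2.02], [-1.57, 1.55], [0.28, 2.44], [-1.29, 4.43], [0.15, 1.84], [-2.92, 2.92]. Speed limits (rad/s): [2.57, 2.57, 3.14, 3.14, 3.14, 3.14, 3.14].

INTERFACE

Orientations are given as a unit quaternion [x, y, z, w].
In Python, from rig import env, viewer gives the robot as it stands.
- The arm moves only by the shell command python3 -m creep 'ROWS' [FORCE]. ROWS is JSON, a list of rows, each a list of 7 numbers: the closure, from -1 (fully open) to 1 (shut), then the shift along the world's x, y, z in cm, then the turn, a rotation vector about the world's x, y, z in rad. A call has 1 to 20 rows; each row shifts and turns the commanded pose from where the row before left it; what a row does not reach is not made up. A row lasts 1/8 s, in which the tool goes at most 62.5 mm and 10.7 degrees, less where a joint would pass 70% of its speed; a pose out of reach is approached as far as the arm can. A call with a gripper value outside its range is refused whole. The fingers move at their own pace and stop on an object; FORCE is the grip in N (left out, the last holds). Time passes only in rows, so rows that do not move let the fingers close. It gives the time, the measured TCP pose, the force, the opening and the grip force at its end, in the units of the state.
- env.get_state(): the state, without advancing time (a new reading comes with each control period).
- viewer.get_image(name): name is "scene" or "side" or "wrist"; returns a dict with "pixels" (420x560x3 uint8, red, green, blue), "range_z" (420x560 float32, m along the optical axis (not along the pixel's ray), 0 where there is no reading), "mtx" (3x3 intrinsics, pixels), "k1" (the pictures are not rectified: a ray, as slopes to the right and down, at radius r is drawn at 1 + k1 r^2 times it, then the intrinsics apply), "rvec" (rotation vector, rad) and "tvec" (3), from world to camera coordinates, as OpenCV has them; the wrist camera has in their place "hand_eye" (4x4, takes a point from camera to tool coordinates, whose origin is the TCP and whose axes are the flange's). Camera axes: x right, y down, z forward; pixel columns grow to the right and rows downward; lengths in m; the calibration is good to about 2 mm. A picture is of the moment at which its call begins: read the wrist's pose just before it.
- env.sign_off(): hands the job in; it is judged then, once.
The state is a dict: "t": time; "q": joint angles; "dq": joint speeds; "effort": joint torques, N m; "tool_pos": TCP position; "ee_rot": TCP orientation; "force": force on the tool from outside, world axes, zero at the start; "ft_torque": the same for the moment, N m; "width": finger opening in m; "grasp_force": force on a finger pad.
Only numpy, scipy, OpenCV 4.12 (cv2) and the standard library are available. Lean on these libraries where they do the work, as an engineer would, in place of code of your own. Each camera call takes 0.05 s, during which the arm holds its last target. There are 200 camera calls.

## Working session

There is one attempt and no reset: what is moved stays moved. The work goes in short steps, Python scripts to look and compute and a shell command to move; the robot and the scene stay as the last step left them, time stands still between calls to the robot, and variables do not carry over. Pictures are saved under pics/ and viewed, at most 10 in all, crops included, and the job is handed in when it is done.

```bash
ls; mkdir -p pics
cat > h.py <<'E'
import numpy as np, cv2
from rig import env, viewer
def get(n):
    s=env.get_state(); im=viewer.get_image(n)
    K=im["mtx"]
    if n=="wrist":
        from scipy.spatial.transform import Rotation as R
        T=np.eye(4);T[:3,:3]=R.from_quat(s["ee_rot"]).as_matrix();T[:3,3]=s["tool_pos"]
        M=T@np.array(im["hand_eye"])
    else:
        Rm=cv2.Rodrigues(np.array(im["rvec"],float))[0]; M=np.eye(4);M[:3,:3]=Rm.T;M[:3,3]=-Rm.T@np.array(im["tvec"]).ravel()
    return im,K,float(im["k1"]),M
def rays(K,k1,uv):
    uv=np.atleast_2d(np.asarray(uv,float))
    p=cv2.undistortPoints(uv[:,None],np.asarray(K,float),np.array([k1,0,0,0,0.]))[:,0]
    return np.c_[p,np.ones(len(p))]
def cloud(im,K,k1,M):
    h,w=im["range_z"].shape; v,u=np.mgrid[:h,:w]
    d=rays(K,k1,np.c_[u.ravel(),v.ravel()])
    P=d*im["range_z"].reshape(-1,1); P=P@M[:3,:3].T+M[:3,3]
    P[im["range_z"].ravel()==0]=np.nan
    return P.reshape(h,w,3)
def plane(K,k1,M,uv,z):
    d=rays(K,k1,uv)@M[:3,:3].T; o=M[:3,3]
    return o+d*((z-o[2])/d[:,2:])
E
python3 - <<'E'
from h import *
s=env.get_state();print(s["t"],s["tool_pos"],s["ee_rot"],s["force"],env.pinch_z)
a=[]
for n in("scene","side"):
    im,K,k1,M=get(n); print(n,M[:3,3],M[:3,2],k1)
    cv2.imwrite(f"pics/{n}0.png",im["pixels"][:,:,::-1])
    np.savez(f"{n}0.npz",px=im["pixels"],P=cloud(im,K,k1,M),K=K,k1=k1,M=M)
E
```

```text
pics
0.0 [ 0.24793952 -0.60025666  0.23033511] [ 9.80880674e-01  1.94608153e-01 -2.15826449e-04 -8.50696675e-04] [-0.23077748 -0.01903101 -0.05514789] 0.0187
scene [1.15405098 0.06810184 0.77326012] [-0.72293981 -0.05662147 -0.68858698] -0.07241515255154184
side [-0.0948067   0.82341583  0.85880901] [ 0.42944068 -0.65588411 -0.6208033 ] -0.13410377213654542
```

View pics/scene0.png

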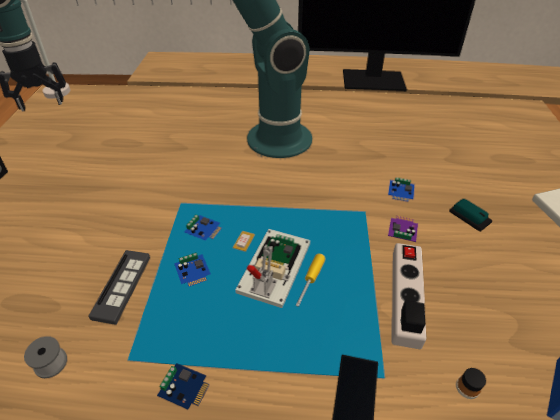

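View pics/side0.png

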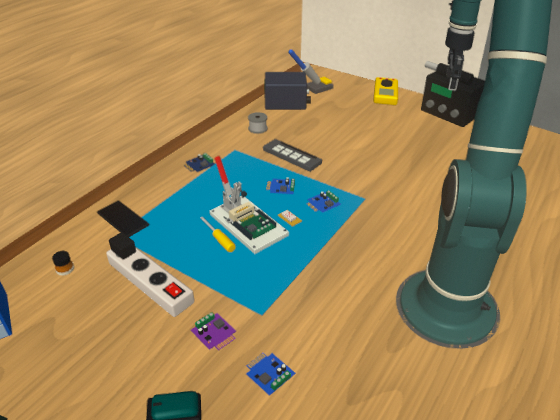

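The scene view shows the jig at about (272,265), its red handle at (258,272), and the strip at (408,295) with the rocker at (409,253). In the side view the jig is at (248,220), the handle at (222,170) and the rocker at (174,290). Next I'll measure these.

Run:
```python
from h import *
def comp(m,c):
    n,l,st,ce=cv2.connectedComponentsWithStats(m.astype(np.uint8))
    k=[i for i in range(1,n) if st[i,4]>4]
    i=min(k,key=lambda i:np.hypot(*(ce[i]-c))); return l==i,ce[i],st[i,4]
D={}
for n,cj,ch,cr,cs in(("scene",(272,265),(256,272),(409,252),(408,295)),("side",(248,220),(222,170),(174,290),(150,277))):
    z=np.load(n+"0.npz");px=z["px"];P=z["P"];K,k1,M=z["K"],float(z["k1"]),z["M"]
    hsv=cv2.cvtColor(px,cv2.COLOR_RGB2HSV);H,S,V=cv2.split(hsv)
    red=((H<8)|(H>172))&(S>150)&(V>90)
    for nm,c in(("handle",ch),("rocker",cr)):
        m,ce,a=comp(red,c);Q=P[m];print(n,nm,ce,a,"med",np.nanmedian(Q,0).round(4),"min",np.nanmin(Q,0).round(4),"max",np.nanmax(Q,0).round(4))
        if nm=="rocker":print("  ray at .049",plane(K,k1,M,ce,.049).round(4))
    for nm,c,lo,hi,zz in(("jig",cj,.011,.019,.015),("strip",cs,.037,.047,.042)):
        u,v=np.meshgrid(np.arange(560),np.arange(420))
        m=(P[...,2]>lo)&(P[...,2]<hi)&(S<70)&(V>120)&(np.hypot(u-c[0],v-c[1])<75)
        l,_,_=comp(cv2.morphologyEx(m.astype(np.uint8),cv2.MORPH_CLOSE,np.ones((7,7))),c)
        m&=l;uv=np.c_[u[m],v[m]]
        Q=plane(K,k1,M,uv,zz)[:,:2].astype(np.float32)
        print(n,nm,m.sum(),"medz",np.median(P[m][:,2]).round(4),cv2.minAreaRect(Q*1000),cv2.boxPoints(cv2.minAreaRect(Q*1000)).round(0).tolist())
    yel=(H>20)&(H<32)&(S>170)&(V>120)
    g=(H>45)&(H<90)&(S>90)
    u,v=np.meshgrid(np.arange(560),np.arange(420))
    m=g&(np.hypot(u-cj[0],v-cj[1])<40)&(P[...,2]>.018);Q=P[m];print(n,"green",m.sum(),np.nanmedian(Q,0).round(4),np.nanmin(Q,0).round(4),np.nanmax(Q,0).round(4))
    mm=cv2.resize(px[cj[1]-70:cj[1]+60,cj[0]-60:cj[0]+60],None,fx=4.5,fy=4.5,interpolation=cv2.INTER_CUBIC) ; D[n]=mm
cv2.imwrite("pics/crop0.png",cv2.resize(np.hstack([D["scene"],D["side"]]),(800,433))[:,:,::-1])
```

```text
scene handle [254.02061856 271.29896907] 97 med [ 0.6529 -0.0085  0.1337] min [ 0.6298 -0.0212  0.0851] max [0.6613 0.     0.1525]
scene rocker [409.19565217 251.97826087] 92 med [0.5088 0.3279 0.0487] min [0.4901 0.3164 0.0439] max [0.5225 0.3416 0.0536]
  ray at .049 [[0.5089 0.3281 0.049 ]]
scene jig 1292 medz 0.016 ((534.3041381835938, 21.695907592773438), (109.95659637451172, 200.78036499023438), 73.38704681396484) [[422.0, -2.0], [615.0, -60.0], [646.0, 46.0], [454.0, 103.0]]
scene strip 1289 medz 0.042 ((602.9149169921875, 316.1163635253906), (57.97734832763672, 249.1262969970703), 82.40255737304688) [[476.0, 304.0], [723.0, 271.0], [730.0, 328.0], [483.0, 361.0]]
scene green 395 [0.5039 0.0367 0.0241] [ 0.4563 -0.0085  0.0199] [0.5536 0.0722 0.1001]
side handle [220.84285714 168.97857143] 140 med [ 0.6391 -0.0071  0.1195] min [ 0.6209 -0.0205  0.0876] max [0.6568 0.0026 0.1518]
side rocker [172.96992481 289.28571429] 133 med [0.5056 0.33   0.0484] min [0.4895 0.314  0.0429] max [0.5267 0.3451 0.0542]
  ray at .049 [[0.505  0.3306 0.049 ]]
side jig 829 medz 0.0158 ((532.8004760742188, 25.135879516601562), (112.92023468017578, 205.35757446289062), 73.8622817993164) [[418.0, -1.0], [616.0, -58.0], [647.0, 51.0], [450.0, 108.0]]
side strip 1248 medz 0.042 ((595.9601440429688, 320.44439697265625), (62.52912902832031, 250.9262237548828), 82.27706146240234) [[467.0, 306.0], [716.0, 273.0], [724.0, 335.0], [476.0, 368.0]]
side green 320 [0.4964 0.0326 0.0247] [ 0.4578 -0.0092  0.0182] [0.5382 0.0756 0.0387]
```

View pics/crop0.png

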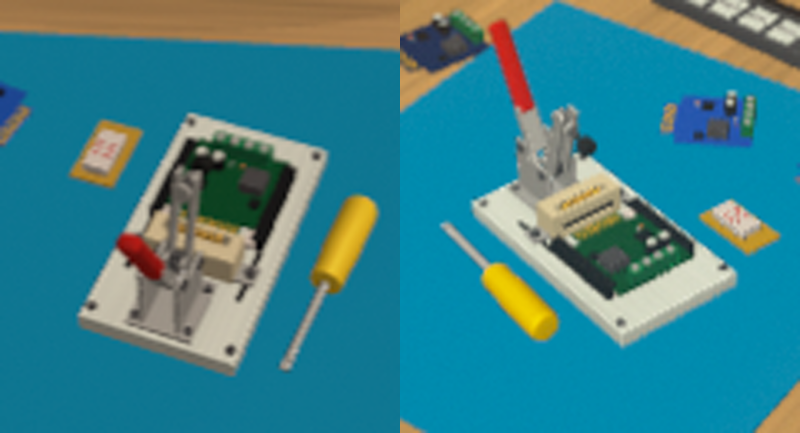

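The crop shows the board with its terminal block at the operator's end and the clamp open, so the jig sits at about (0.533, 0.023) with yaw -16.4°. I'll move behind the board with the fingers shut and look with the wrist camera.

```bash
python3 -m creep '[[1,4,4,0.4,0,0,-0.17],[1,4,4,0.4,0,0,-0.17],[1,4,4,0.4,0,0,-0.17],[1,4,4,0.4,0,0,-0.17],[1,4,4,0.4,0,0,0],[1,-0.2,5.6,0,0,0,0],[1,-0.2,5.6,0,0,0,0],[1,-0.2,5.6,0,0,0,0],[1,-0.2,5.6,0,0,0,0],[1,-0.2,5.6,0,0,0,0],[1,-0.2,5.6,0,0,0,0],[1,-0.2,5.6,0,0,0,0],[1,-0.4,5.6,0,0,0,0],[1,0,0,0,0,0,0],[1,0,0,0,0,0,0]]'
python3 - <<'E'
from h import *
s=env.get_state();print(s)
im,K,k1,M=get("wrist");print(M,im["hand_eye"])
cv2.imwrite("pics/w1.png",im["pixels"][:,:,::-1])
np.savez("w1.npz",px=im["pixels"],P=cloud(im,K,k1,M),K=K,k1=k1,M=M)
E
```

```text
t: 1.98
tool_pos: [0.43, 0.0467, 0.2511]
ee_rot: [0.99, -0.144, -0.0, 0.0]
force: [0.3, -0.8, 0.9]
width: -0.0001
grasp_force: 0.0
{'t': 1.975, 'q': array([ 0.09871528,  0.09067682, -0.29869602,  2.06733362,  0.03240296,
        0.98845964, -2.07576106]), 'dq': array([ 0.02094541,  0.00269062,  0.01941373, -0.00223456, -0.0009286 ,
       -0.00091329, -0.00153661]), 'effort': array([-9.61584002e-01, -2.86604261e+01, -1.48290966e+00, -2.39754975e+01,
       -6.83978945e-02, -6.21970044e-03, -9.42169834e-03]), 'tool_pos': array([0.4300191 , 0.04666082, 0.25107455]), 'ee_rot': array([ 9.89628483e-01, -1.43649992e-01, -2.33041469e-04,  3.01116183e-04]), 'force': array([ 0.34376867, -0.84054991,  0.93654232]), 'ft_torque': array([-0.02433349, -0.05784731,  0.01665115]), 'grasp_force': 0.0, 'width': -9.006237701871752e-05}
[[-2.83986322e-01 -9.10705193e-01 -2.99946363e-01  5.06015058e-01]
 [-9.58827889e-01  2.70033415e-01  8.79262958e-02  2.48017300e-02]
 [ 9.20606439e-04  3.12566803e-01 -9.49895334e-01  3.93191822e-01]
 [ 0.00000000e+00  0.00000000e+00  0.00000000e+00  1.00000000e+00]] [[ 3.47978900e-04 -9.50012843e-01 -3.12210628e-01  7.90212725e-02]
 [ 9.99999906e-01  2.50097190e-04  3.53554026e-04 -5.56013221e-04]
 [-2.57797864e-04 -3.12210722e-01  9.50012841e-01 -1.42147298e-01]
 [ 0.00000000e+00  0.00000000e+00  0.00000000e+00  1.00000000e+00]]
```

View pics/w1.png

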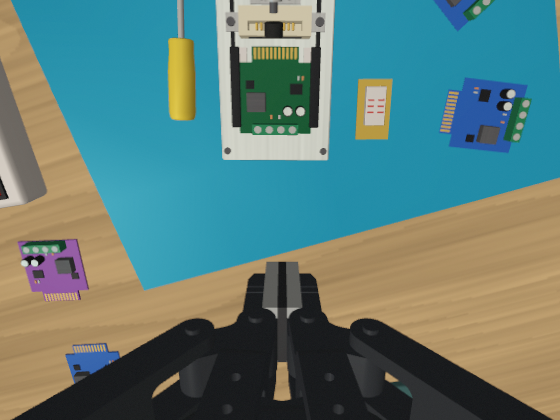

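The wrist view shows the jig's rear edge at row 160 (cols 222–328). The green board's terminal block is at about rows 122–136, cols 252–298, and the shut fingertips are at (283,265).

Run:
```python
from h import *
z=np.load("w1.npz");px=z["px"];P=z["P"];K,k1,M=z["K"],float(z["k1"]),z["M"]
H,S,V=cv2.split(cv2.cvtColor(px,cv2.COLOR_RGB2HSV)); u,v=np.meshgrid(np.arange(560),np.arange(420))
w=(S<60)&(V>140)&(u>205)&(u<345)&(v<170)
L=[];Rr=[]
for r in range(60,150,3):
    c=np.where(w[r])[0]; L.append((c.min()-.5,r));Rr.append((c.max()+.5,r))
B=[(c,np.where(w[:,c])[0].max()+.5) for c in range(235,318,3)]
X=[plane(K,k1,M,q,.015)[:,:2] for q in(L,Rr,B)]
f=[cv2.fitLine((x*1000).astype(np.float32),cv2.DIST_HUBER,0,.01,.01).ravel() for x in X]
for a in f: print("dir",np.degrees(np.arctan2(a[1],a[0])).round(2),"pt",a[2:].round(1))
d=np.mean([a[:2]*np.sign(a[0]) for a in f[:2]],0);d/=np.linalg.norm(d);e=np.array([-d[1],d[0]])
yl,yr=f[0][2:]@e,f[1][2:]@e; print("width",yl-yr); xb=f[2][2:]@d
c=d*(xb+100)+e*(yl+yr)/2; print("yaw",np.degrees(np.arctan2(d[1],d[0])),"centre wrist",c)
ex,ey=d,e
def J(Q): q=np.asarray(Q)[...,:2]*1000-c; return np.stack([q@ex,q@ey,np.asarray(Q)[...,2]*1000],-1)
g=(H>40)&(H<90)&(S>80)&(u>225)&(u<330)&(v<150)
# block: rear edge lowest green rows, seen near top edge z .0355 or bottom .0224
col=[(cc,np.where(g[:,cc])[0].max()+.5) for cc in range(256,296,4)]
for zz in(.0224,.0355): print("block rear at z",zz,J(plane(K,k1,M,col,zz)).round(1)[::3].tolist())
Q=J(P[g]);print("block pts", np.nanpercentile(Q[Q[:,2]>31],[2,50,98],axis=0).round(1).tolist(),"board",np.nanpercentile(Q,[2,50,98],axis=0).round(1).tolist())
for n,ch in(("scene",(254,271)),("side",(221,169))):
    zz=np.load(n+"0.npz");p2=zz["px"];h,s,vv=cv2.split(cv2.cvtColor(p2,cv2.COLOR_RGB2HSV))
    m=((h<8)|(h>172))&(s>150)&(vv>90)&(np.hypot(u-ch[0],v-ch[1])<35)
    q=J(zz["P"][m]);q=q[~np.isnan(q[:,0])]
    a=cv2.fitLine(q.astype(np.float32),cv2.DIST_HUBER,0,.01,.01).ravel(); a[:3]*=np.sign(a[2])
    print(n,"handle dir",a[:3],"pt",a[3:],"at z59:",a[3:]+a[:3]*(59-a[5])/a[2],"tip",np.percentile(q,[2,98],axis=0).round(1).tolist())
np.savez("jig.npz",c=c,ex=ex,ey=ey)
print("tip TCP in jig",J(np.array(env.get_state()["tool_pos"])))
```

```text
dir -16.64 pt [509.6  87.5]
dir -16.67 pt [468.7 -14.2]
dir 73.48 pt [436.8  45.9]
width 109.117134
yaw -16.652725 centre wrist [534.39355   23.104858]
block rear at z 0.0224 [[-73.6, 18.6, 22.4], [-73.6, 6.7, 22.4], [-73.5, -5.2, 22.4], [-73.5, -17.1, 22.4]]
block rear at z 0.0355 [[-72.0, 17.7, 35.5], [-71.9, 6.2, 35.5], [-71.9, -5.3, 35.5], [-71.9, -16.8, 35.5]]
block pts [[-71.6, -21.5, 32.6], [-65.8, -0.5, 34.9], [-47.8, 21.5, 36.4]] board [[-70.6, -32.7, 20.4], [-32.3, -1.3, 22.0], [0.7, 32.5, 35.4]]
scene handle dir [ 0.41586366 -0.05814276  0.9075665 ] pt [119.34572     3.2033176 127.212296 ] at z59: [88.089584   7.5733013 59.       ] tip [[100.3, -6.5, 87.6], [131.5, 6.4, 151.3]]
side handle dir [ 0.45932102 -0.0081689   0.8882328 ] pt [109.09775     0.2845614 120.512726 ] at z59: [77.28842     0.85028183 59.        ] tip [[92.3, -6.8, 88.6], [125.3, 6.4, 150.0]]
tip TCP in jig [-106.45936085   -7.90377075  251.07124071]
```

```bash
python3 -m creep '[[1,0.8,0.6,-3,0,0,0],[1,0,0,-5.5,0,0,0],[1,0,0,-5.5,0,0,0],[1,0,0,-5.5,0,0,0],[1,0,0,-2.9,0,0,0],[1,0,0,0,0,0,0],[1,0,0,0,0,0,0],[1,0,0,0,0,0,0]]'
python3 - <<'E'
from h import *
z=np.load("jig.npz");p=env.get_state()["tool_pos"];q=p[:2]*1000-z["c"];print("jig",q@z["ex"],q@z["ey"],p[2]*1000)
E
```

```text
t: 3.02
tool_pos: [0.4394, 0.053, 0.0287]
ee_rot: [0.99, -0.144, 0.001, -0.0]
force: [-0.5, -0.7, -0.5]
width: 0.0
grasp_force: 0.0
jig -99.53134304576812 1.411385639617063 28.72373352060678
```

```bash
cat > j.py <<'E'
from h import *
z=np.load("jig.npz");s=env.get_state();p=s["tool_pos"];q=p[:2]*1000-z["c"];f=s["force"]
print("jig",(q@z["ex"]).round(1),(q@z["ey"]).round(1),(p[2]*1000).round(1),"Fx,Fy,Fz",(f[:2]@z["ex"]).round(1),(f[:2]@z["ey"]).round(1),f[2].round(1),s["t"])
E
python3 -m creep '[[1,0.45,-0.26,-0.4,0,0,0],[1,0.48,-0.14,0,0,0,0],[1,0,0,0,0,0,0],[1,0,0,0,0,0,0]]' >/dev/null; python3 j.py
python3 -m creep '[[1,0.19,-0.057,0,0,0,0],[1,0.19,-0.057,0,0,0,0],[1,0.19,-0.057,0,0,0,0],[1,0,0,0,0,0,0],[1,0,0,0,0,0,0]]'>/dev/null; python3 j.py
```

```text
jig -90.8 0.1 23.3 Fx,Fy,Fz 0.2 -0.4 0.2 3.525
jig -84.9 0.1 23.3 Fx,Fy,Fz 0.2 -0.3 -0.4 4.15
```

```bash
for i in 1 ; do python3 -m creep '[[1,0.096,-0.029,0,0,0,0],[1,0.096,-0.029,0,0,0,0],[1,0.096,-0.029,0,0,0,0],[1,0,0,0,0,0,0]]'>/dev/null; python3 j.py; python3 -m creep '[[1,0.096,-0.029,0,0,0,0],[1,0.096,-0.029,0,0,0,0],[1,0.096,-0.029,0,0,0,0],[1,0,0,0,0,0,0]]'>/dev/null; python3 j.py; done
```

```text
jig -81.8 0.1 23.3 Fx,Fy,Fz -0.1 -0.3 -1.0 4.65
jig -78.5 0.1 23.3 Fx,Fy,Fz -1.2 0.1 -0.7 5.15
```

```bash
python3 -m creep '[[1,0.096,-0.029,0,0,0,0],[1,0.096,-0.029,0,0,0,0],[1,0.096,-0.029,0,0,0,0],[1,0,0,0,0,0,0]]'>/dev/null; python3 j.py; python3 -m creep '[[1,0.096,-0.029,0,0,0,0],[1,0.096,-0.029,0,0,0,0],[1,0.096,-0.029,0,0,0,0],[1,0,0,0,0,0,0]]'>/dev/null; python3 j.py
```

```text
jig -75.5 0.1 23.3 Fx,Fy,Fz 0.8 0.8 0.1 5.65
jig -72.5 0.1 23.3 Fx,Fy,Fz -1.1 0.0 0.6 6.15
```

```bash
python3 -m creep '[[1,0.096,-0.029,0,0,0,0],[1,0.096,-0.029,0,0,0,0],[1,0,0,0,0,0,0]]'>/dev/null; python3 j.py
```

```text
jig -70.5 0.1 23.3 Fx,Fy,Fz -0.2 0.9 -0.2 6.525
```

```bash
for i in 1; do python3 -m creep '[[1,0.096,-0.029,0,0,0,0],[1,0.096,-0.029,0,0,0,0],[1,0,0,0,0,0,0]]'>/dev/null; python3 j.py; python3 -m creep '[[1,0.096,-0.029,0,0,0,0],[1,0.096,-0.029,0,0,0,0],[1,0,0,0,0,0,0]]'>/dev/null; python3 j.py;done
python3 - <<'E'
from h import *
a=[]
for n,(x,y) in(("scene",(272,265)),("side",(248,220))):
    im,*_=get(n);a.append(cv2.resize(im["pixels"][y-65:y+55,x-65:x+65],(390,360),interpolation=cv2.INTER_CUBIC))
cv2.imwrite("pics/c2.png",np.hstack(a)[:,:,::-1])
E
```

```text
jig -68.5 0.1 23.3 Fx,Fy,Fz -0.1 -0.5 0.2 6.9
jig -67.8 0.0 23.2 Fx,Fy,Fz -5.0 0.3 3.7 7.275
```

View pics/c2.png

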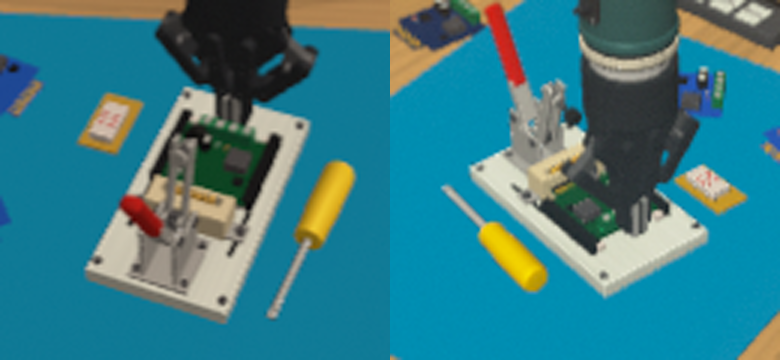

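Both views show the fingertips on the terminal block and the board moved forward. Resistance starts at about -68, so I'll continue in small steps.

```bash
python3 -m creep '[[1,0.096,-0.029,0,0,0,0],[1,0,0,0,0,0,0]]'>/dev/null; python3 j.py; python3 -m creep '[[1,0.096,-0.029,0,0,0,0],[1,0,0,0,0,0,0]]'>/dev/null; python3 j.py
```

```text
jig -67.1 -0.1 23.1 Fx,Fy,Fz -5.6 -0.6 4.1 7.625
jig -66.3 -0.1 23.1 Fx,Fy,Fz -6.6 0.6 5.1 7.875
```

```bash
python3 -m creep '[[1,0.096,-0.029,0,0,0,0],[1,0,0,0,0,0,0]]'>/dev/null; python3 j.py; python3 -m creep '[[1,0.096,-0.029,0,0,0,0],[1,0,0,0,0,0,0]]'>/dev/null; python3 j.py
```

```text
jig -65.6 -0.1 23.1 Fx,Fy,Fz -7.8 -0.7 6.0 8.125
jig -64.7 -0.2 23.0 Fx,Fy,Fz -7.5 0.1 6.0 8.375
```

```bash
python3 -m creep '[[1,0.048,-0.014,0,0,0,0],[1,0,0,0,0,0,0]]'>/dev/null; python3 j.py; python3 -m creep '[[1,0.048,-0.014,0,0,0,0],[1,0,0,0,0,0,0]]'>/dev/null; python3 j.py
```

```text
jig -64.5 -0.1 23.0 Fx,Fy,Fz -8.5 0.7 4.8 8.625
jig -64.1 -0.2 23.0 Fx,Fy,Fz -7.2 0.2 6.6 8.875
```

```bash
python3 -m creep '[[1,0.096,-0.029,0,0,0,0],[1,0,0,0,0,0,0]]'>/dev/null; python3 j.py; python3 -m creep '[[1,0.048,-0.014,0,0,0,0],[1,0,0,0,0,0,0]]'>/dev/null; python3 j.py;  python3 -m creep '[[1,0.048,-0.014,0,0,0,0],[1,0,0,0,0,0,0]]'>/dev/null; python3 j.py
```

```text
jig -62.7 -0.2 23.0 Fx,Fy,Fz -5.9 -0.6 4.5 9.125
jig -62.5 -0.2 23.0 Fx,Fy,Fz -7.3 0.7 5.9 9.375
jig -62.5 -0.2 23.0 Fx,Fy,Fz -9.3 -0.2 6.6 9.625
```

```bash
python3 -m creep '[[1,0.048,-0.014,0,0,0,0],[1,0,0,0,0,0,0]]'>/dev/null; python3 j.py;  python3 -m creep '[[1,0.048,-0.014,0,0,0,0],[1,0,0,0,0,0,0]]'>/dev/null; python3 j.py
```

```text
jig -62.5 -0.2 22.9 Fx,Fy,Fz -9.4 0.0 8.0 9.875
jig -62.4 -0.2 22.9 Fx,Fy,Fz -10.9 0.6 9.8 10.125
```

```bash
python3 -m creep '[[1,0.048,-0.014,0,0,0,0],[1,0,0,0,0,0,0]]'>/dev/null; python3 j.py;  python3 -m creep '[[1,0.048,-0.014,0,0,0,0],[1,0,0,0,0,0,0]]'>/dev/null; python3 j.py
```

```text
jig -62.4 -0.2 22.8 Fx,Fy,Fz -12.8 0.6 9.4 10.375
jig -62.4 -0.3 22.8 Fx,Fy,Fz -12.8 -0.0 10.8 10.625
```

The force peaked at 8.5 N, dropped to 5.9 N, then rose to 12.8 N with no further movement, so the board is against the solid end. I'll back away, rise, and go above the clamp.

```bash
python3 -m creep '[[1,-1.2,0.36,0,0,0,0],[1,-1.4,0.42,0,0,0,0],[1,0,0,6,0,0,0],[1,0,0,6,0,0,0],[1,0,0,6,0,0,0],[1,0,0,0,0,0,0],[1,0,0,0,0,0,0]]'>/dev/null; python3 j.py
python3 - <<'E'
from h import *
z=np.load("jig.npz");c,ex,ey=z["c"],z["ex"],z["ey"]
def J(Q): q=Q[...,:2]*1000-c; return np.stack([q@ex,q@ey,Q[...,2]*1000],-1)
for n in("scene","side","wrist"):
    im,K,k1,M=get(n);q=J(cloud(im,K,k1,M)).reshape(-1,3);px=im["pixels"].reshape(-1,3).astype(int)
    k=(abs(q[:,1])<22)&(q[:,0]>0)&(q[:,0]<140)&(q[:,2]>40)&(q[:,2]<170);q,p=q[k],px[k];red=p[:,0]>2*p[:,1]
    print(n,len(q))
    for lo in range(40,160,10):
        r=[]
        for m in(~red,red):
            t=q[m&(q[:,2]>=lo)&(q[:,2]<lo+10)]
            r.append((len(t),*np.percentile(t[:,0],[3,97]).round(0),*np.percentile(t[:,1],[3,97]).round(0)) if len(t)>2 else None)
        print(lo,r)
    if n=="wrist":
        cv2.imwrite("pics/w3.png",im["pixels"][:,:,::-1])
        H,S,V=cv2.split(cv2.cvtColor(im["pixels"],cv2.COLOR_RGB2HSV))
        Q=J(cloud(im,K,k1,M));g=(H>40)&(H<90)&(S>80)&(abs(Q[...,1])<25)&(Q[...,2]>30)&(Q[...,0]<0)
        print("block x",np.percentile(Q[g][:,0],[2,50]).round(1))
E
```

```text
jig -85.2 -0.3 203.1 Fx,Fy,Fz -1.2 -0.4 -0.6 11.5
scene 536
40 [(83, np.float64(20.0), np.float64(92.0), np.float64(-15.0), np.float64(18.0)), None]
50 [(97, np.float64(49.0), np.float64(89.0), np.float64(-15.0), np.float64(13.0)), None]
60 [(47, np.float64(51.0), np.float64(92.0), np.float64(-14.0), np.float64(14.0)), None]
70 [(29, np.float64(46.0), np.float64(95.0), np.float64(-8.0), np.float64(7.0)), None]
80 [(29, np.float64(41.0), np.float64(99.0), np.float64(-9.0), np.float64(7.0)), (4, np.float64(99.0), np.float64(103.0), np.float64(-4.0), np.float64(4.0))]
90 [(45, np.float64(9.0), np.float64(97.0), np.float64(-9.0), np.float64(6.0)), (8, np.float64(101.0), np.float64(109.0), np.float64(-4.0), np.float64(6.0))]
100 [(66, np.float64(10.0), np.float64(54.0), np.float64(-8.0), np.float64(5.0)), (11, np.float64(100.0), np.float64(112.0), np.float64(-1.0), np.float64(7.0))]
110 [(27, np.float64(33.0), np.float64(64.0), np.float64(-10.0), np.float64(6.0)), (11, np.float64(110.0), np.float64(119.0), np.float64(-0.0), np.float64(6.0))]
120 [(3, np.float64(108.0), np.float64(122.0), 
[... 1924 characters left out ...]
 np.float64(-4.0), np.float64(5.0))]
wrist 1334
40 [(179, np.float64(20.0), np.float64(51.0), np.float64(-17.0), np.float64(17.0)), None]
50 [(64, np.float64(47.0), np.float64(51.0), np.float64(-15.0), np.float64(15.0)), None]
60 [None, None]
70 [None, None]
80 [(13, np.float64(18.0), np.float64(45.0), np.float64(-4.0), np.float64(2.0)), None]
90 [(457, np.float64(7.0), np.float64(35.0), np.float64(-7.0), np.float64(6.0)), None]
100 [(409, np.float64(12.0), np.float64(40.0), np.float64(-6.0), np.float64(5.0)), None]
110 [(212, np.float64(32.0), np.float64(39.0), np.float64(-8.0), np.float64(7.0)), None]
120 [None, None]
130 [None, None]
140 [None, None]
150 [None, None]
block x [-52.4 -45.9]
```

View pics/w3.png

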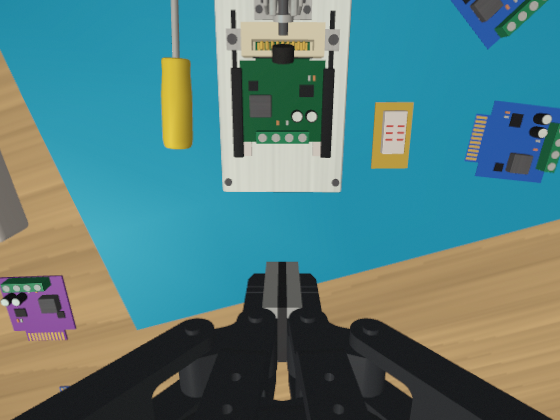

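The wrist view shows the board home against the socket (tongue at about (282,48)), with the block rear at jig x ≈ -53. Now I'll place the fingertip between the bar and the handle.

```bash
python3 -m creep '[[1,5.4,-1.6,0,0,0,0],[1,5.4,-1.6,0,0,0,0],[1,5.4,-1.6,0,0,0,0],[1,0,0,0,0,0,0],[1,0,0,0,0,0,0],[1,0,0,-4.2,0,0,0],[1,0,0,-4.2,0,0,0],[1,0,0,0,0,0,0]]'>/dev/null; python3 j.py
```

```text
jig 80.2 -0.0 116.3 Fx,Fy,Fz -0.6 0.0 0.5 12.65
```

```bash
python3 -m creep '[[1,0.6,-0.18,0.7,0,0,0],[1,0.6,-0.18,0,0,0,0],[1,0.36,-0.11,0,0,0,0],[1,0.24,-0.07,0,0,0,0],[1,0,0,0,0,0,0]]'>/dev/null; python3 j.py;python3 -m creep '[[1,0.22,-0.07,-0.12,0,0,0],[1,0.22,-0.07,-0.12,0,0,0],[1,0.22,-0.07,-0.12,0,0,0],[1,0.22,-0.07,-0.12,0,0,0],[1,0,0,0,0,0,0]]'>/dev/null; python3 j.py
```

```text
jig 103.0 0.4 126.3 Fx,Fy,Fz -0.6 0.4 -0.1 13.275
jig 112.2 0.2 121.2 Fx,Fy,Fz 0.1 0.6 1.3 13.9
```

```bash
python3 -m creep '[[1,0.27,-0.08,-0.3,0,0,0],[1,0.27,-0.08,-0.3,0,0,0],[1,0.27,-0.08,-0.3,0,0,0],[1,0.27,-0.08,-0.3,0,0,0],[1,0,0,0,0,0,0]]'>/dev/null; python3 j.py
python3 - <<'E'
from h import *
a=[]
for n,(x,y) in(("scene",(272,265)),("side",(240,205))):
    im,*_=get(n);a.append(cv2.resize(im["pixels"][y-65:y+55,x-65:x+65],(390,360),interpolation=cv2.INTER_CUBIC))
cv2.imwrite("pics/c4.png",np.hstack(a)[:,:,::-1])
E
```

```text
jig 123.3 0.2 108.9 Fx,Fy,Fz 0.1 0.5 -0.2 14.525
```

View pics/c4.png

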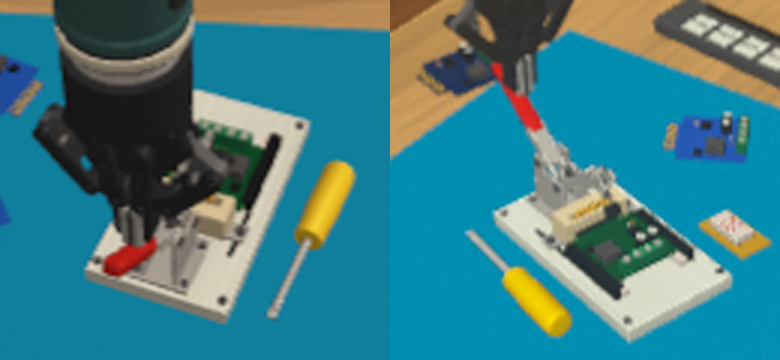

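Both views show the fingertip on the red handle, which is tilting over while the bar comes down. I'll continue along the arc.

```bash
python3 -m creep '[[1,0.25,-0.08,-0.32,0,0,0],[1,0.25,-0.08,-0.32,0,0,0],[1,0.25,-0.08,-0.32,0,0,0],[1,0,0,0,0,0,0]]'>/dev/null; python3 j.py; python3 -m creep '[[1,0.16,-0.05,-0.28,0,0,0],[1,0.16,-0.05,-0.28,0,0,0],[1,0.16,-0.05,-0.28,0,0,0],[1,0,0,0,0,0,0]]'>/dev/null; python3 j.py;  python3 -m creep '[[1,0.07,-0.02,-0.15,0,0,0],[1,0.07,-0.02,-0.15,0,0,0],[1,0.07,-0.02,-0.15,0,0,0],[1,0,0,0,0,0,0]]'>/dev/null; python3 j.py
```

```text
jig 131.2 0.1 99.4 Fx,Fy,Fz 0.0 -0.3 0.2 15.125
jig 136.2 0.0 91.1 Fx,Fy,Fz 0.7 -0.1 0.8 15.625
jig 138.5 0.3 87.1 Fx,Fy,Fz -1.2 -0.2 2.1 16.125
```

```bash
python3 -m creep '[[1,0.07,-0.02,-0.15,0,0,0],[1,0.07,-0.02,-0.15,0,0,0],[1,0.05,-0.01,-0.15,0,0,0],[1,0,0,0,0,0,0]]'>/dev/null; python3 j.py
```

```text
jig 140.5 0.2 82.5 Fx,Fy,Fz -2.2 -0.4 3.9 16.625
```

```bash
python3 -m creep '[[1,0.05,-0.01,-0.15,0,0,0],[1,0.03,-0.01,-0.15,0,0,0],[1,0,0,-0.1,0,0,0],[1,0,0,0,0,0,0]]'>/dev/null; python3 j.py
```

```text
jig 141.8 0.3 78.6 Fx,Fy,Fz -0.4 -0.3 3.6 17.125
```

```bash
python3 -m creep '[[1,0.03,-0.01,-0.15,0,0,0],[1,0.03,-0.01,-0.15,0,0,0],[1,0,0,-0.1,0,0,0],[1,0,0,0,0,0,0]]'>/dev/null; python3 j.py; python3 -m creep '[[1,0.03,-0.01,-0.15,0,0,0],[1,0,0,-0.1,0,0,0],[1,0,0,0,0,0,0]]'>/dev/null; python3 j.py
```

```text
jig 141.3 0.3 73.8 Fx,Fy,Fz 0.7 -0.3 1.1 17.625
jig 141.6 0.2 71.4 Fx,Fy,Fz 0.1 0.2 0.5 18.0
```

```bash
python3 -m creep '[[1,0.03,-0.01,-0.1,0,0,0],[1,0,0,-0.1,0,0,0],[1,0,0,0,0,0,0]]'>/dev/null; python3 j.py; python3 -m creep '[[1,0,0,-0.1,0,0,0],[1,0,0,-0.1,0,0,0],[1,0,0,0,0,0,0]]'>/dev/null; python3 j.py
```

```text
jig 142.4 0.3 69.8 Fx,Fy,Fz -0.6 -0.3 0.1 18.375
jig 142.4 0.2 67.9 Fx,Fy,Fz -0.0 0.3 0.6 18.75
```

```bash
python3 -m creep '[[1,0,0,-0.1,0,0,0],[1,0,0,-0.1,0,0,0],[1,0,0,0,0,0,0]]'>/dev/null; python3 j.py; python3 -m creep '[[1,0,0,-0.1,0,0,0],[1,0,0,-0.1,0,0,0],[1,0,0,0,0,0,0]]'>/dev/null; python3 j.py
python3 -m creep '[[1,0,0,6,0,0,0],[1,0,0,6,0,0,0],[1,0,0,2,0,0,0],[1,-3,3,0,0,0,0],[1,-3,4,0,0,0,0],[1,-3,4,0,0,0,0],[1,-2,5,0,0,0,0],[1,0,0,0,0,0,0],[1,0,0,0,0,0,0]]'
python3 - <<'E'
from h import *
z=np.load("jig.npz");c,ex,ey=z["c"],z["ex"],z["ey"]
a=[]
for n,(x,y) in(("scene",(272,265)),("side",(240,205))):
    im,K,k1,M=get(n);a.append(cv2.resize(im["pixels"][y-65:y+55,x-65:x+65],(390,360),interpolation=cv2.INTER_CUBIC))
    Q=cloud(im,K,k1,M);q=np.concatenate([((Q[...,:2]*1000-c)@ex)[...,None],((Q[...,:2]*1000-c)@ey)[...,None],Q[...,2:]*1000],-1)
    H,S,V=cv2.split(cv2.cvtColor(im["pixels"],cv2.COLOR_RGB2HSV))
    m=((H<8)|(H>172))&(S>150)&(V>70)&(abs(q[...,1])<12)&(q[...,0]>90)&(q[...,0]<200)
    print(n,m.sum(),np.percentile(q[m],[3,50,97],axis=0).round(0).tolist())
    m=(abs(q[...,1])<7)&(q[...,0]>-8)&(q[...,0]<40)&(q[...,2]>40);print("bar z",np.percentile(q[m],[5,50,95],axis=0).round(0).tolist())
cv2.imwrite("pics/c5.png",np.hstack(a)[:,:,::-1])
E
```

```text
jig 142.4 0.3 65.9 Fx,Fy,Fz 0.9 -0.0 -0.2 19.125
jig 142.6 0.3 65.4 Fx,Fy,Fz -2.3 -0.6 8.6 19.5
t: 20.62
tool_pos: [0.5609, 0.142, 0.2034]
ee_rot: [0.99, -0.144, -0.0, 0.001]
force: [0.2, -0.4, 0.5]
width: 0.0001
grasp_force: 0.0
scene 221 [[112.0, -8.0, 62.0], [149.0, -1.0, 66.0], [182.0, 5.0, 68.0]]
bar z [[-4.0, -7.0, 41.0], [11.0, 2.0, 57.0], [37.0, 6.0, 65.0]]
side 77 [[112.0, -5.0, 61.0], [140.0, 2.0, 66.0], [169.0, 7.0, 69.0]]
bar z [[-5.0, -6.0, 42.0], [7.0, 2.0, 57.0], [36.0, 7.0, 66.0]]
```

View pics/c5.png

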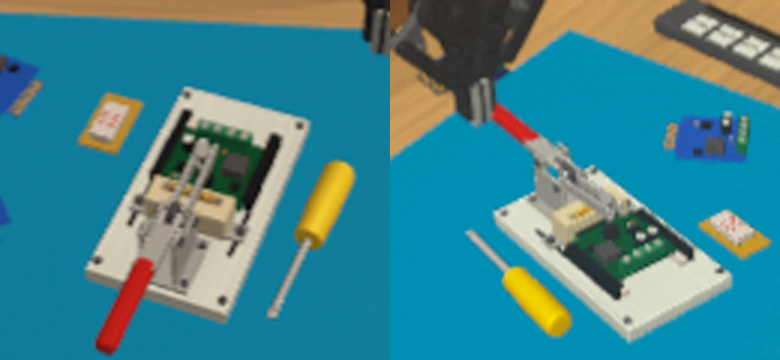

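Both views show the handle level and the bar lying over the board with its foot down, so the clamp is locked. It passed dead centre and then met its stop at z 65. Next is the rocker.

```bash
python3 -m creep '[[1,-3.3,4.95,0,0,0,0.15],[1,-3.3,4.95,0,0,0,0],[1,-3.3,4.95,0,0,0,0],[1,-3.3,4.95,0,0,0,0],[1,0,0,0,0,0,0],[1,0,0,0,0,0,0]]'
python3 - <<'E'
from h import *
im,K,k1,M=get("wrist");P=cloud(im,K,k1,M);px=im["pixels"]
cv2.imwrite("pics/w6.png",px[:,:,::-1])
H,S,V=cv2.split(cv2.cvtColor(px,cv2.COLOR_RGB2HSV))
red=(((H<8)|(H>172))&(S>140)&(V>80)&(P[...,2]>.04)&(P[...,2]<.06)&(P[...,1]>.25)).astype(np.uint8)
red=cv2.morphologyEx(red,cv2.MORPH_CLOSE,np.ones((9,9)))
c=max(cv2.findContours(red,0,2)[0],key=cv2.contourArea)[:,0]
Q=(plane(K,k1,M,c,.049)[:,:2]*1000).astype(np.float32)
r=cv2.minAreaRect(Q);print(r,cv2.boundingRect(c))
m=red>0;q=P[m]*1000;e=np.array([.991,-.134]);x=(q[:,:2]-r[0])@e
print([(a,np.nanmedian(q[(x>a)&(x<a+5),2]).round(1)) for a in range(-15,15,5)])
E
```

```text
t: 21.48
tool_pos: [0.4301, 0.3392, 0.2037]
ee_rot: [0.998, -0.07, 0.0, 0.001]
force: [0.1, -0.0, -0.4]
width: 0.0
grasp_force: 0.0
((504.9922790527344, 330.48583984375), (21.603107452392578, 29.408845901489258), 81.98859405517578) (266, 71, 29, 41)
[(-15, np.float64(45.6)), (-10, np.float64(46.5)), (-5, np.float64(47.4)), (0, np.float64(48.4)), (5, np.float64(49.6)), (10, np.float64(50.3))]
```

View pics/w6.png

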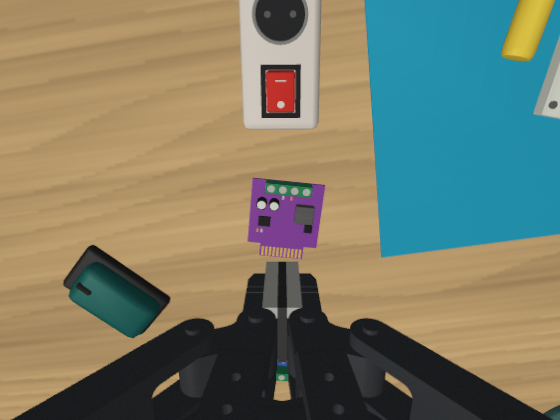

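The wrist view shows the red rocker at (281,91) in its bezel on the strip, with its far half proud. Its centre is at (0.505, 0.3305).

```bash
python3 -m creep '[[1,4.35,-0.51,0,0,0,0],[1,4.35,-0.51,0,0,0,0],[1,0,0,-5,0,0,0],[1,0,0,-5,0,0,0],[1,0,0,-4,0,0,0],[1,0,0,0,0,0,0],[1,0,0,0,0,0,0]]'
python3 -m creep '[[1,0,0,-0.3,0,0,0],[1,0,0,-0.2,0,0,0],[1,0,0,-0.2,0,0,0],[1,0,0,0,0,0,0]]'; python3 j.py
```

```text
t: 22.4
tool_pos: [0.5176, 0.3299, 0.0654]
ee_rot: [0.998, -0.07, 0.001, -0.0]
force: [0.9, 0.4, 0.7]
width: -0.0002
grasp_force: 0.0
t: 22.9
tool_pos: [0.5159, 0.3304, 0.057]
ee_rot: [0.998, -0.069, 0.0, 0.0]
force: [-0.0, 0.3, 0.1]
width: 0.0
grasp_force: 0.0
jig -105.7 289.1 57.0 Fx,Fy,Fz -0.1 0.3 0.1 22.9
```

```bash
python3 -m creep '[[1,0,0,-0.2,0,0,0],[1,0,0,-0.2,0,0,0],[1,0,0,-0.1,0,0,0],[1,0,0,0,0,0,0]]'>/dev/null; python3 j.py; python3 -m creep '[[1,0,0,-0.1,0,0,0],[1,0,0,-0.1,0,0,0],[1,0,0,0,0,0,0]]'>/dev/null; python3 j.py
```

```text
jig -105.7 289.0 51.9 Fx,Fy,Fz 0.5 0.2 0.3 23.4
jig -105.2 289.2 50.3 Fx,Fy,Fz 1.4 -0.7 2.0 23.775
```

```bash
python3 -m creep '[[1,0,0,-0.1,0,0,0],[1,0,0,-0.05,0,0,0],[1,0,0,0,0,0,0]]'>/dev/null; python3 j.py
```

```text
jig -105.7 289.0 48.3 Fx,Fy,Fz 0.8 -0.7 0.8 24.15
```

```bash
python3 -m creep '[[1,0,0,-0.1,0,0,0],[1,0,0,-0.05,0,0,0],[1,0,0,0,0,0,0]]'>/dev/null; python3 j.py; python3 -m creep '[[1,0,0,5,0,0,0],[1,0,0,5,0,0,0],[1,-4,0.5,5,0,0,0],[1,-4.5,0.5,0,0,0,0],[1,0,0,0,0,0,0],[1,0,0,0,0,0,0]]'
python3 - <<'E'
from h import *
im,K,k1,M=get("wrist");P=cloud(im,K,k1,M);px=im["pixels"]
H,S,V=cv2.split(cv2.cvtColor(px,cv2.COLOR_RGB2HSV))
m=(((H<8)|(H>172))&(S>140)&(V>80)&(P[...,2]>.04)&(P[...,2]<.06)&(P[...,1]>.25))
q=P[m]*1000;x=(q[:,:2]-[505,330.5])@np.array([.991,-.134])
print([(a,np.nanmedian(q[(x>a)&(x<a+5),2]).round(1)) for a in range(-15,15,5)])
z=np.load("jig.npz");c,ex,ey=z["c"],z["ex"],z["ey"]
for n,(u,v) in(("scene",(272,265)),("side",(240,205))):
    im,K,k1,M=get(n);Q=cloud(im,K,k1,M)*1000;x=(Q[...,:2]-c)@ex;y=(Q[...,:2]-c)@ey
    H,S,V=cv2.split(cv2.cvtColor(im["pixels"],cv2.COLOR_RGB2HSV))
    m=((H<8)|(H>172))&(S>150)&(V>70)&(abs(y)<12)&(x>90)&(x<200);print(n,"handle z",np.percentile(Q[m][:,2],[3,50,97]).round(0))
    cv2.imwrite("pics/end_%s.png"%n,im["pixels"][:,:,::-1])
E
```

```text
jig -105.6 289.1 48.0 Fx,Fy,Fz -0.4 -2.0 10.4 24.525
t: 25.28
tool_pos: [0.4321, 0.3399, 0.1953]
ee_rot: [0.998, -0.069, -0.0, 0.0]
force: [0.1, -0.8, 0.5]
width: 0.0001
grasp_force: 0.0
[(-15, np.float64(50.5)), (-10, np.float64(49.4)), (-5, np.float64(48.5)), (0, np.float64(47.4)), (5, np.float64(46.6)), (10, np.float64(45.5))]
scene handle z [63. 65. 68.]
side handle z [59. 65. 69.]
```

View pics/end_side.png

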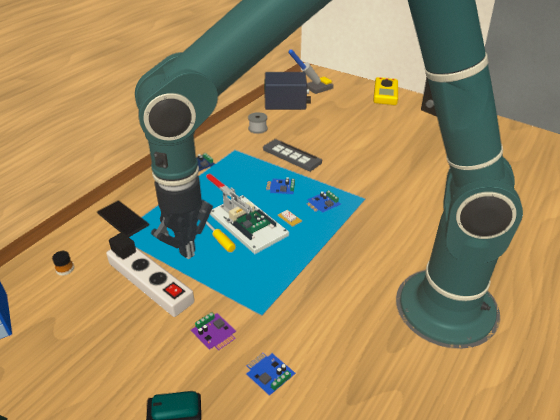

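The side view shows the rocker flipped at (174,290), with its slope reversed. The handle is level at (215,183), the driver is still at (222,237), and the hand is clear.

```bash
python3 -c "
from rig import env
print(env.sign_off())"
```

```text
the job is handed in; nothing more can be done
None
```

I pushed the board fully home, locked the clamp on it and then switched the power on, with no force reading over about 17 N. The hand is clear, and I handed the job in at about 25 s of the 51 s allowed; the sign-off gave no verdict.

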